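# Pack the sample transport case and close it

## Task

Pack the sample transport case: stand the red-capped jar, the blue-capped bottle and the green-capped tube upright in the foam pocket of their own ring colour, then put the lid on the case so that it sits fully home all round. Set things down gently rather than letting them drop, and leave the glass beaker and the brown bottle standing where they are.

Things in the scene. Friction and masses are not known exactly. Their poses are not given: they have to be found in the camera images.
- jar: squat white specimen jar with red screw cap, an upright cylinder 62 mm in diameter (the same at the cap) and 50 mm tall, standing on the bench; origin at the centre of its underside, z up. Rigid, about 90 g
- bottle: white sample bottle with blue screw cap, an upright cylinder 45 mm in diameter (the same at the cap) and 74 mm tall, standing on the bench; origin at the centre of its underside, z up. Rigid, about 80 g
- tube: slim clear flat-bottomed tube with green screw cap, an upright cylinder 30 mm in diameter (the same at the cap) and 98 mm tall, standing on the bench; origin at the centre of its underside, z up. Rigid, about 50 g
- lid: loose grey case lid, 300 g, lying flat across the midline from the case. Origin: centre of underside; x along its length. Plug 246 x 132 mm at z 0-8 mm (lower half 240 x 126), plate 284 x 170 at z 8-18, central bar handle along x: 116 long, 18 wide (y), z 40-54, open below. Fits either way round. Seated, it has 9 mm play all round and its origin is at x = y = 0, z = 120 mm in the case's frame
- case: open grey transport case with a white band, fixed on the bench: outside 280 mm (its x) x 166 mm (y) x 128 mm high, walls 8 mm, floor 6 mm. Origin: centre of its underside, z up. In it the three foam blocks stand in a row along its x, 88 mm apart, in any order, their tops 76 mm above the bench
- nest_jar: black foam block 88 x 150 x 70 mm in the case, with a red ring: round pocket at its centre, 76 mm in diameter, 12 mm deep. Origin: centre of its underside, 6 mm above the bench; axes as the case; pocket floor at z = 58 mm. For the red-capped jar. In its own pocket each container's top is 114 mm above the bench; in a wrong one it is too high for the lid
- nest_bottle: like nest_jar, with a blue ring: pocket 59 mm in diameter, 36 mm deep, its floor at z = 34 mm from the origin; for the blue-capped bottle
- nest_tube: like nest_jar, with a green ring: pocket 44 mm in diameter, 60 mm deep, its floor at z = 10 mm from the origin; for the green-capped tube
- beaker: empty glass beaker, 62 mm in diameter, 78 mm tall, standing upright among the containers; origin at the centre of its underside. To be left alone
- brown_bottle: brown glass reagent bottle with black cap, 44 mm in diameter, 82 mm tall, standing upright among the containers; origin at the centre of its underside. To be left alone

How it is judged:
By the outcome, as a careful person would: the job done as asked, in the order asked, and still so for the second after the job is handed in, with the robot touching nothing.
It also fails if it takes over 115 s, if anything falls off the work surface, if the arm or the gripper's body presses on something with over 40 N, if the wrist force passes 120 N, or if a joint passes its speed limit or range.

## Robot

A 6-joint arm with a two-finger parallel gripper is mounted at the origin on the work surface. World frame = base frame: x ahead of the robot, y to its left, z up, the work surface at z = 0. Lengths are in m, angles in rad, forces in N, time in s.
With the tool pointing down it reaches from about 0.3 to 0.775 m from the base axis. Payload 14.6 kg.
Tool frame: the origin (TCP) lies at the very end of the fingers, on their centre line; the grasp point (between the pads) lies 19 mm behind it; z points along the fingers, y is the line along which they close (so a half turn about z gives the same grasp; the last joint's range is limited). The gripper opens to 94 mm and grips with 3 to 60 N. Pads are 16 mm wide; open, the fingers measure 119 mm over their backs; the gripper's body (75 mm by 177 mm) begins 78 mm behind the grasp point.
Start: joints at [1.129, 0.3, 1.521, -0, 1.321, -0.067], TCP at [0.201, 0.512, 0.205] pointing down, gripper open.
Joint ranges: [-3.03, 3.03], [-0.79, 2.21], [0.23, 2.52], [-1.04, 4.18], [0, 3.07], [-2.55, 2.55]. Speed limits (rad/s): [2.22, 2.22, 2.57, 3.14, 3.14, 3.14].

## Interface

Orientations are given as a rotation vector (axis times angle).
In Python, from workcell import robot, optics gives the robot as it stands.
- The arm moves only by the tool move_arm, never from a script. Its argument "moves" is a list of rows, each a list of 5 numbers: the shift along the world's x, y, z in m, then the turn about the world's z in degrees, then the finger opening in m, from 0 to 0.094. In form: [[x, y, z, spin, gripper], ...]. A call has 1 to 8 rows; each row is the pose to reach, as a shift and turn from the pose commanded when the call began; what a row does not reach only later rows make up. A row lasts 1/10 s, in which the tool goes at most 50 mm and 8.59 degrees, less where a joint would pass 70% of its speed; a pose out of reach is approached as far as the arm can. A call with a gripper value outside its range is refused whole. The fingers move at their own pace and stop on an object; "newtons" is the grip in N (left out, the last holds). Time passes only in rows, so rows that repeat a pose let the fingers close. It gives the time, the measured TCP pose, the force, the opening and the grip force at its end, in the units of the state.
- robot.observe(): the state, without advancing time (a new reading comes with each control period).
- optics.read_camera(name): name is "scene" or "top"; returns the picture (384x512x3 uint8, red, green, blue); there is no depth.
- optics.calibration(name): a dict with "fx", "fy", "cx", "cy" (pixels), "T" (4x4, takes a point from camera to world coordinates). Camera axes: x right, y up, looking along -z (the intrinsics and any distortion apply to the point x, -y, -z); pixel columns grow to the right and rows downward; lengths in m; the calibration is good to about 2 mm. A picture is of the moment at which its call begins. calibration takes no time and is no camera call.
- robot.hand_in(): hands the job in; it is judged then, once.
The state is a dict: "t": time; "q": joint angles; "dq": joint speeds; "joint_efforts": joint torques, N m; "tool_pos": TCP position; "tool_rot": TCP orientation; "force": force on the tool from outside, world axes, zero at the start; "ft_torque": the same for the moment, N m; "finger_gap": finger opening in m; "finger_force": force on a finger pad.
Only numpy, scipy, OpenCV 4.12 (cv2) and the standard library are available. Lean on these libraries where they do the work, as an engineer would, in place of code of your own. Each camera call takes 0.05 s, during which the arm holds its last target. There are 200 camera calls.

## Working session

There is one attempt and no reset: what is moved stays moved. The work goes in short steps, Python scripts to look and compute and a tool call to move; the robot and the scene stay as the last step left them, time stands still between calls to the robot, and variables do not carry over. Pictures are saved under pics/ and viewed, at most 14 in all, crops included, and the job is handed in when it is done.

Besides the shell and the picture viewer there is one more tool, called after ">>>" as name(argument=value, ...) on one line, values as JSON. move_arm: Moves the arm, as the interface text tells. Its arguments: {"type":"object","properties":{"moves":{"type":"array","items":{"type":"array","items":{"type":"number"}}},"newtons":{"type":"number"}},"required":["moves"]}

```bash
ls; mkdir -p pics; python3 - <<'E'
from workcell import robot, optics
import cv2
for n in ("top","scene"):
    im=optics.read_camera(n); cv2.imwrite(f"pics/{n}0.png",im[:,:,::-1])
    print(n,optics.calibration(n))
s=robot.observe();print(s['t'],s['tool_pos'],s['tool_rot'])
E
```

```text
pics
top {'fx': 385.87388096533374, 'fy': 385.87388096533374, 'cx': 252.9034610886747, 'cy': 188.73711560633075, 'T': array([[-0.01301753,  0.98314227, -0.18237825,  0.33147626],
       [-0.99973105, -0.00929584,  0.02124647,  0.00674931],
       [ 0.01919294,  0.18260578,  0.98299886,  1.09266737],
       [ 0.        ,  0.        ,  0.        ,  1.        ]])}
scene {'fx': 366.55754811367956, 'fy': 366.55754811367956, 'cx': 252.84838574355624, 'cy': 201.13987285729786, 'T': array([[ 0.87085186, -0.27422811,  0.40794114,  0.89799154],
       [ 0.49153297,  0.47988791, -0.72670691, -0.62923788],
       [ 0.00351744,  0.83337059,  0.55270344,  0.51614372],
       [ 0.        ,  0.        ,  0.        ,  1.        ]])}
0.1 [0.20125005 0.51161603 0.20494845] [-5.85179019e-01 -3.08635770e+00  1.55788742e-03]
```

View pics/top0.png

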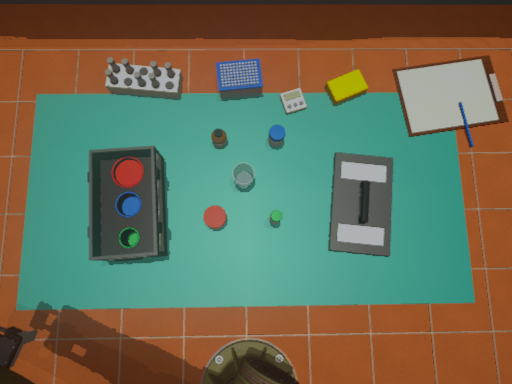

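View pics/scene0.png

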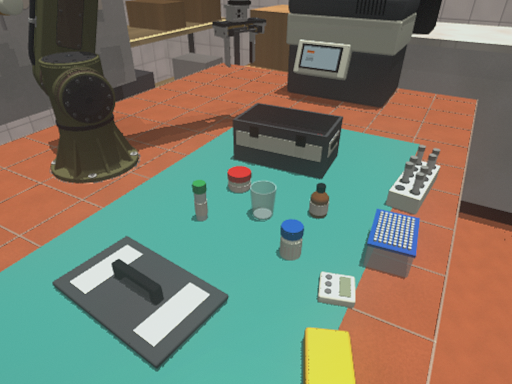

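The top view shows the case on the left with the red, blue and green rings at about (128,172), (128,204) and (130,238). The jar is at (215,216), the bottle at (277,132), the tube at (276,216), the beaker at (243,176), the brown bottle at (219,137) and the lid at (362,203).

```bash
cat > h.py <<'E'
from workcell import robot, optics
import cv2, numpy as np
def ray(n,u,v,z):
    c=optics.calibration(n);T=c['T']
    d=T[:3,:3]@np.array([(u-c['cx'])/c['fx'],-(v-c['cy'])/c['fy'],-1.]);o=T[:3,3]
    return o+d*(z-o[2])/d[2]
def proj(n,p):
    c=optics.calibration(n);T=c['T'];q=T[:3,:3].T@(np.array(p,float)-T[:3,3])
    return c['cx']+c['fx']*q[0]/-q[2], c['cy']-c['fy']*q[1]/-q[2]
def blobs(im,col,minA=15):
    h=cv2.cvtColor(im,cv2.COLOR_RGB2HSV).astype(int);H,S,V=h[...,0],h[...,1],h[...,2]
    m={'red':((H<4)|(H>174))&(S>180)&(V>100),'blue':(abs(H-110)<10)&(S>150)&(V>80),'green':(abs(H-65)<12)&(S>150)&(V>70)}[col]
    n,l,st,c=cv2.connectedComponentsWithStats(m.astype(np.uint8))
    return [(st[i][4],st[i][:4].tolist(),c[i].round(1)) for i in range(1,n) if st[i][4]>=minA]
E
python3 - <<'E'
from h import *
im=cv2.imread('pics/top0.png')[:,:,::-1].copy()
im[320:]=0
for c in ('red','blue','green'):
    for b in blobs(im[:, :300].copy(),c,20): print(c,b)
a=cv2.resize(im[125:275,80:180,::-1],None,fx=4,fy=4,interpolation=cv2.INTER_CUBIC)
b=cv2.resize(im[125:275,315:415,::-1],None,fx=4,fy=4,interpolation=cv2.INTER_CUBIC)
cv2.imwrite('pics/c0.png',np.hstack([a,b]))
E
```

```text
red (np.int32(596), [112, 158, 31, 29], array([128.4, 173. ]))
blue (np.int32(288), [217, 59, 45, 32], array([239.1,  78.3]))
blue (np.int32(191), [269, 125, 16, 16], array([276.9, 132.4]))
blue (np.int32(397), [115, 192, 26, 25], array([129.3, 204.7]))
green (np.int32(199), [119, 227, 20, 21], array([130.4, 237.9]))
```

View pics/c0.png

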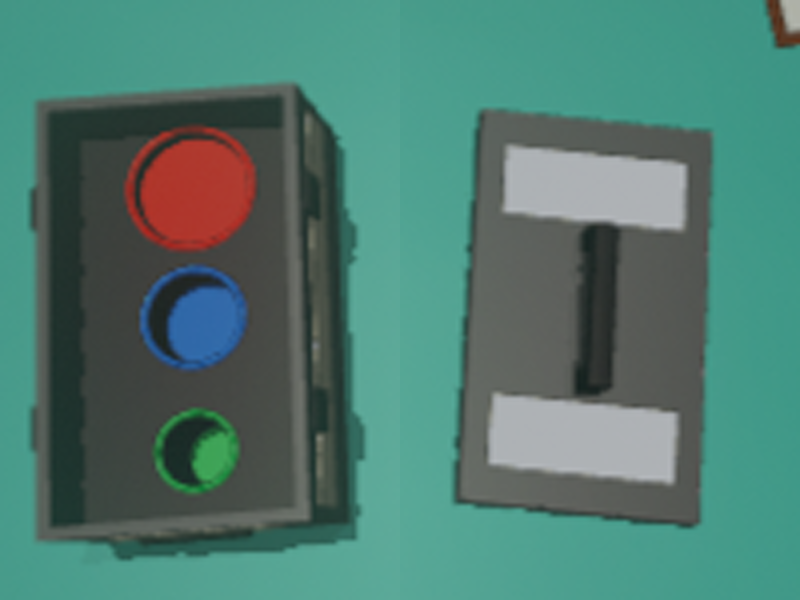

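The crop shows the case rim corners and the three pockets clearly, and the lid's plate corners and dark handle on the right.

```bash
python3 - <<'E'
from h import *
im=cv2.imread('pics/top0.png')[:,:,::-1].copy()
f=lambda x,y,ox:((x+.5)/4-.5+ox,(y+.5)/4-.5+125)
R=[ray('top',*f(x,y,80),.128) for x,y in [(37,101),(297,84),(308,522),(37,541)]]
L=[ray('top',*f(x-400,y,315),.018) for x,y in [(482,109),(713,130),(698,525),(456,500)]]
for n,P in(('case',R),('lid',L)):
    P=np.array(P)[:,:2];a=(P[0]+P[1]-P[2]-P[3])/2;b=(P[1]+P[2]-P[0]-P[3])/2
    print(n,P.mean(0).round(4),'len',np.linalg.norm(a),np.linalg.norm(b),'ang long',np.degrees(np.arctan2(a[1],a[0])),'short-90',np.degrees(np.arctan2(b[1],b[0])))
for n,u,v in(('red',127.5,172.4),('blue',128,204.5),('green',129,237.5)): print(n,ray('top',u,v,.076).round(4))
for x,y in((600,226),(595,390)): print('handle',ray('top',*f(x-400,y,315),.054).round(4))
h=cv2.cvtColor(im,cv2.COLOR_RGB2HSV);print(h[213,213],h[214,276])
H,S,V=[h[...,i].astype(int) for i in range(3)]
def cen(m,z,x0,y0,w):
    mm=np.zeros(m.shape,bool);mm[y0-w:y0+w,x0-w:x0+w]=m[y0-w:y0+w,x0-w:x0+w]
    ys,xs=np.nonzero(mm);print(len(xs),xs.min(),xs.max(),ys.min(),ys.max(),ray('top',(xs.min()+xs.max())/2,(ys.min()+ys.max())/2,z).round(4),ray('top',xs.mean(),ys.mean(),z).round(4))
cen(((H<6)|(H>172))&(S>130),.05,215,216,16)
cen((abs(H-110)<12)&(S>120),.074,277,132,14)
cen((abs(H-65)<14)&(S>120),.098,276,215,12)
# scene view check, print cap-top centres
s=cv2.imread('pics/scene0.png')[:,:,::-1]
c=cv2.resize(im[105:245,185:315,::-1],None,fx=4,fy=4,interpolation=cv2.INTER_CUBIC);cv2.imwrite('pics/c1.png',c)
E
```

```text
case [0.4818 0.3148] len 0.2791915562754007 0.1652793354448811 ang long 3.4791817479229694 short-90 -86.62187845204346
lid [ 0.4885 -0.3233] len 0.2823808200448102 0.1680914712762301 ang long -6.662481338609353 short-90 -96.17538616420617
red [0.5679 0.3209 0.076 ]
blue [0.4808 0.3156 0.076 ]
green [0.3941 0.309  0.076 ]
handle [ 0.5427 -0.3248  0.054 ]
handle [ 0.4293 -0.3139  0.054 ]
[  4 145 176] [ 68 145 174]
374 204 225 206 227 [0.4495 0.0892 0.05  ] [0.4494 0.0891 0.05  ]
203 269 284 125 140 [ 0.6779 -0.0825  0.074 ] [ 0.6783 -0.0834  0.074 ]
114 271 282 210 221 [ 0.4449 -0.075   0.098 ] [ 0.4452 -0.0738  0.098 ]
```

View pics/c1.png

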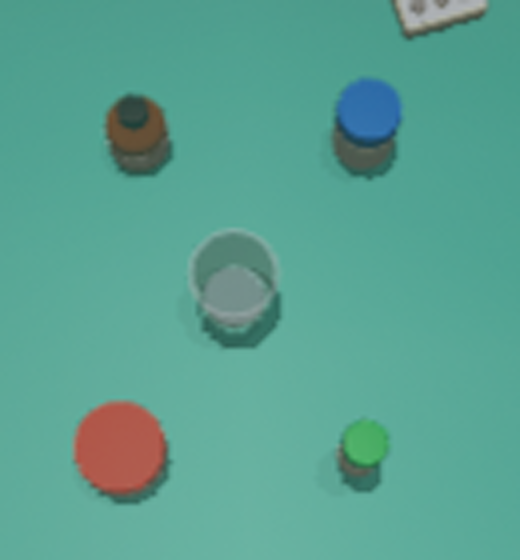

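The crop confirms the cap centres for the jar, bottle and tube, with the beaker and brown bottle well clear of each. I'm heading to the jar, with the fingers closing along the case's y.

>>> move_arm(moves=[[0.248,-0.4225,0,25,0.094],[0.248,-0.4225,0,25,0.094],[0.248,-0.4225,0,25,0.094],[0.248,-0.4225,0,25,0.094],[0.248,-0.4225,0,25,0.094],[0.248,-0.4225,0,25,0.094],[0.248,-0.4225,0,25,0.094],[0.248,-0.4225,0,25,0.094]], newtons=20)

```text
t: 0.9
tool_pos: [0.399, 0.1742, 0.2055]
tool_rot: [-0.097, 3.14, 0.0]
force: [0.9, 0.5, 1.0]
finger_gap: 0.0941
finger_force: 0.0
```

>>> move_arm(moves=[[0.0457,-0.0776,-0.03,0,0.094],[0.0457,-0.0776,-0.06,0,0.094],[0.0457,-0.0776,-0.105,0,0.094],[0.0457,-0.0776,-0.105,0,0.094],[0.0457,-0.0776,-0.105,0,0.094],[0.0457,-0.0776,-0.105,0,0.094]])

```text
t: 1.5
tool_pos: [0.4449, 0.0994, 0.1026]
tool_rot: [-0.098, 3.138, 0.0]
force: [0.1, -0.1, 0.0]
finger_gap: 0.0938
finger_force: 0.0
```

```bash
python3 - <<'E'
from h import *
im=optics.read_camera('scene');cv2.imwrite('pics/s1.png',cv2.resize(im[100:300,130:370,::-1],None,fx=3,fy=3))
print(robot.observe()['tool_pos'])
E
```

```text
[0.44502814 0.09947821 0.10266963]
```

View pics/s1.png

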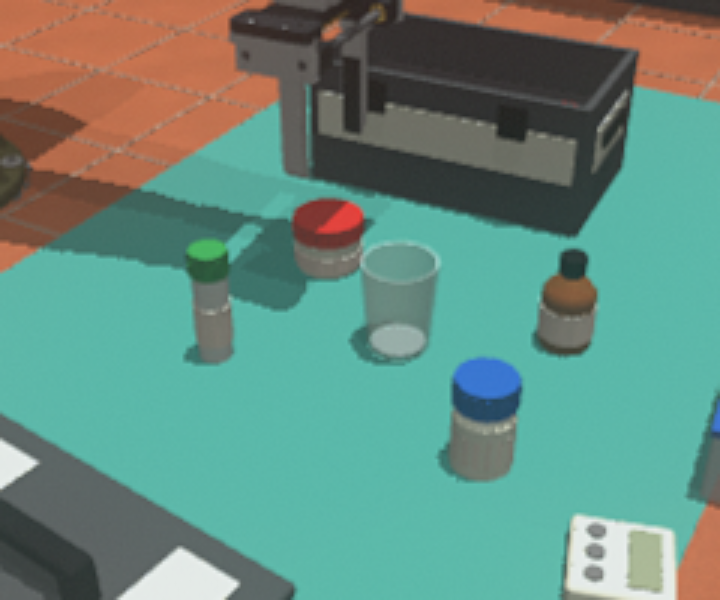

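The gripper hangs above and slightly left of the jar (jar cap about (330,220) in the crop), consistent with the roughly 1 cm left to go.

>>> move_arm(moves=[[0.0045,-0.0103,-0.02,0,0.094],[0.0045,-0.0103,-0.05,0,0.094],[0.0045,-0.0103,-0.082,0,0.094],[0.0045,-0.0103,-0.082,0,0.094],[0.0045,-0.0103,-0.082,0,0.05],[0.0045,-0.0103,-0.082,0,0.05],[0.0045,-0.0103,-0.082,0,0.05],[0.0045,-0.0103,-0.082,0,0.05]], newtons=20)

```text
t: 2.35
tool_pos: [0.4493, 0.0884, 0.0195]
tool_rot: [-0.097, 3.138, 0.0]
force: [-0.4, 0.4, 0.7]
finger_gap: 0.0656
finger_force: 0.0
```

>>> move_arm(moves=[[0,0,0,0,0.05],[0,0,0,0,0.05],[0,0,0.01,0,0.05],[0,0,0.04,0,0.05],[0,0,0.08,0,0.05],[0,0,0.12,0,0.05],[0,0,0.15,0,0.05],[0,0,0.15,0,0.05]])

```text
t: 3.15
tool_pos: [0.4502, 0.0885, 0.1729]
tool_rot: [-0.096, 3.133, 0.001]
force: [0.5, -0.4, -2.3]
finger_gap: 0.0616
finger_force: 20.0
```

>>> move_arm(moves=[[0.02,0.04,0,0,0.05],[0.04,0.08,0,0,0.05],[0.06,0.12,0,0,0.05],[0.08,0.16,0,0,0.05],[0.1,0.2,0,0,0.05],[0.1187,0.232,0,0,0.05],[0.1187,0.232,0,0,0.05],[0.1187,0.232,0,0,0.05]])

```text
t: 3.95
tool_pos: [0.5669, 0.3203, 0.167]
tool_rot: [0.098, -3.138, 0.002]
force: [-0.3, -0.4, -0.5]
finger_gap: 0.0615
finger_force: 20.0
```

```bash
python3 - <<'E'
from h import *
s=robot.observe();print(s['tool_pos'],s['finger_gap'],s['finger_force'])
im=optics.read_camera('top');a=cv2.resize(im[100:270,70:200,::-1],None,fx=3,fy=3)
im=optics.read_camera('scene');b=cv2.resize(im[60:230,190:370,::-1],None,fx=2.2,fy=3)
cv2.imwrite('pics/s2.png',np.hstack([a,b]))
E
```

```text
[0.56687544 0.32026138 0.16696565] 0.061482597315302236 19.999860227108
```

View pics/s2.png

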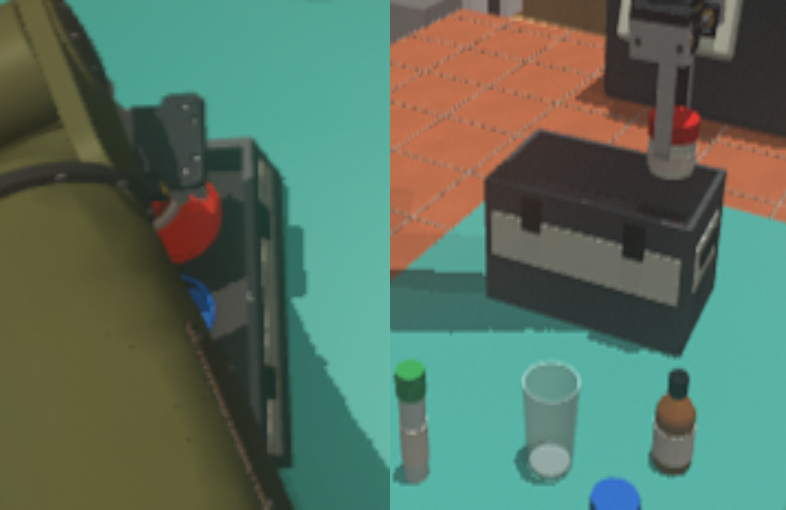

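The jar is held upright over the red pocket. I'll lower it now.

>>> move_arm(moves=[[0.001,0,-0.02,0,0.05],[0.001,0,-0.04,0,0.05],[0.001,0,-0.055,0,0.05],[0.001,0,-0.065,0,0.05],[0.001,0,-0.07,0,0.05],[0.001,0,-0.074,0,0.05],[0.001,0,-0.077,0,0.05],[0.001,0,-0.08,0,0.05]])

```text
t: 4.85
tool_pos: [0.5687, 0.3204, 0.0888]
tool_rot: [-0.097, 3.139, 0.001]
force: [-0.3, -0.6, -0.9]
finger_gap: 0.0619
finger_force: 20.0
```

>>> move_arm(moves=[[0,0,-0.001,0,0.05],[0,0,-0.002,0,0.05],[0,0,-0.002,0,0.05],[0,0,-0.002,0,0.05]])

```text
t: 5.25
tool_pos: [0.5685, 0.3203, 0.0866]
tool_rot: [-0.097, 3.14, 0.0]
force: [-1.2, -0.2, -1.8]
finger_gap: 0.0619
finger_force: 20.0
```

>>> move_arm(moves=[[0,0,-0.001,0,0.05],[0,0,-0.002,0,0.05],[0,0,-0.003,0,0.05],[0,0,-0.003,0,0.05]])

```text
t: 5.65
tool_pos: [0.5684, 0.3203, 0.0834]
tool_rot: [-0.097, 3.14, -0.0]
force: [-0.4, 0.6, -1.5]
finger_gap: 0.0615
finger_force: 20.0
```

>>> move_arm(moves=[[0,0,-0.0005,0,0.05],[0,0,-0.001,0,0.05],[0,0,-0.0015,0,0.05],[0,0,-0.0015,0,0.05]])

```text
t: 6.05
tool_pos: [0.5685, 0.3203, 0.0833]
tool_rot: [-0.097, 3.14, 0.0]
force: [-6.2, -3.6, 11.1]
finger_gap: 0.0621
finger_force: 20.0
```

The jar is touching the pocket floor (11 N). Next I'll release, rise and go to the bottle.

>>> move_arm(moves=[[0,0,0.001,0,0.05],[0,0,0.001,0,0.085],[0,0,0.001,0,0.085],[0,0,0.001,0,0.085],[0,0,0.001,0,0.085],[0,0,0.03,0,0.085],[0,0,0.07,0,0.085],[0,0,0.1,0,0.085]])

```text
t: 6.85
tool_pos: [0.5686, 0.3204, 0.1842]
tool_rot: [-0.097, 3.139, 0.001]
force: [-0.1, 0.9, 0.3]
finger_gap: 0.0851
finger_force: 0.0
```

>>> move_arm(moves=[[0.0136,-0.05,0,0,0.085],[0.027,-0.1,0,0,0.085],[0.0407,-0.15,0,0,0.085],[0.0543,-0.2,0,0,0.085],[0.068,-0.25,0,0,0.085],[0.0815,-0.3,0,0,0.085],[0.095,-0.35,0,0,0.085],[0.1095,-0.4033,0,0,0.085]])

```text
t: 7.65
tool_pos: [0.6735, -0.0678, 0.1821]
tool_rot: [-0.097, 3.14, -0.0]
force: [1.1, 0.7, -0.6]
finger_gap: 0.0852
finger_force: 0.0
```

```bash
python3 - <<'E'
from h import *
im=optics.read_camera('top');print(robot.observe()['tool_pos'])
a=cv2.resize(im[120:280,70:290,::-1],None,fx=3,fy=3,interpolation=cv2.INTER_CUBIC)
cv2.imwrite('pics/s3.png',a)
E
```

```text
[ 0.67420712 -0.07506166  0.18156992]
```

View pics/s3.png

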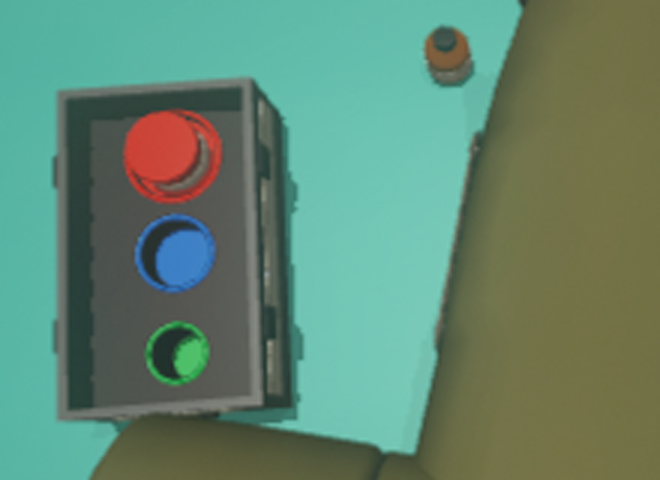

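The jar stands in the red pocket (cap about (163,146), ring about (172,157) in the crop, the offset being parallax). I'll descend on the bottle.

>>> move_arm(moves=[[0.0035,-0.0075,-0.03,0,0.085],[0.0035,-0.0075,-0.06,0,0.085],[0.0035,-0.0075,-0.09,0,0.085],[0.0035,-0.0075,-0.12,0,0.085],[0.0035,-0.0075,-0.138,0,0.085],[0.0035,-0.0075,-0.138,0,0.085],[0.0035,-0.0075,-0.138,0,0.035],[0.0035,-0.0075,-0.138,0,0.035]])

```text
t: 8.5
tool_pos: [0.6775, -0.0733, 0.0456]
tool_rot: [-0.097, 3.138, -0.001]
force: [0.6, 0.4, 0.4]
finger_gap: 0.0725
finger_force: 0.0
```

```bash
python3 - <<'E'
from h import *
print('jar seen',ray('top',70+163.5/3-.3,120+146.5/3-.3,.114),robot.observe()['tool_pos'])
E
```

```text
jar seen [0.56938728 0.31809118 0.114     ] [ 0.67747679 -0.07333547  0.04563753]
```

>>> move_arm(moves=[[0,-0.005,0,0,0.085],[0,-0.0095,0,0,0.085],[0,-0.0095,0,0,0.035],[0,-0.0095,0,0,0.035],[0,-0.0095,0,0,0.035],[0,-0.0095,0,0,0.035],[0,-0.0095,0,0,0.035],[0,-0.0095,0,0,0.035]])

```text
t: 9.3
tool_pos: [0.6768, -0.0827, 0.044]
tool_rot: [-0.097, 3.14, -0.0]
force: [0.6, -0.3, 0.0]
finger_gap: 0.0447
finger_force: 20.0
```

>>> move_arm(moves=[[0,0,0,0,0.035],[0,0,0.01,0,0.035],[0,0,0.04,0,0.035],[0,0,0.08,0,0.035],[0,0,0.12,0,0.035],[0,0,0.15,0,0.035],[0,0,0.15,0,0.035],[0,0,0.15,0,0.035]])

```text
t: 10.1
tool_pos: [0.6767, -0.0827, 0.1945]
tool_rot: [-0.097, 3.139, -0.0]
force: [0.5, 0.4, -1.4]
finger_gap: 0.0445
finger_force: 20.0
```

>>> move_arm(moves=[[-0.022,0.044,0,0,0.035],[-0.044,0.088,0,0,0.035],[-0.066,0.132,0,0,0.035],[-0.088,0.176,0,0,0.035],[-0.11,0.22,0,0,0.035],[-0.132,0.264,0,0,0.035],[-0.154,0.308,0,0,0.035],[-0.17,0.345,0,0,0.035]])

```text
t: 10.9
tool_pos: [0.5046, 0.264, 0.1927]
tool_rot: [0.098, -3.138, 0.001]
force: [0.5, 0.2, 0.1]
finger_gap: 0.0449
finger_force: 20.0
```

>>> move_arm(moves=[[0,0,0,0,0.035],[0,0,0,0,0.035]])

```text
t: 11.1
tool_pos: [0.5061, 0.2625, 0.1928]
tool_rot: [0.099, -3.138, 0.001]
force: [0.0, -0.2, -1.3]
finger_gap: 0.0445
finger_force: 20.0
```

>>> move_arm(moves=[[-0.02,0.04,0,0,0.035],[-0.026,0.053,0,0,0.035],[-0.026,0.053,0,0,0.035],[-0.026,0.053,-0.02,0,0.035],[-0.026,0.053,-0.04,0,0.035],[-0.026,0.053,-0.055,0,0.035],[-0.026,0.053,-0.065,0,0.035],[-0.026,0.053,-0.065,0,0.035]])

```text
t: 11.9
tool_pos: [0.4808, 0.314, 0.1276]
tool_rot: [0.095, -3.138, 0.002]
force: [-0.1, 1.1, -0.5]
finger_gap: 0.0446
finger_force: 20.0
```

```bash
python3 - <<'E'
from h import *
im=optics.read_camera('top');a=cv2.resize(im[110:280,70:200,::-1],None,fx=3,fy=3)
im=optics.read_camera('scene');b=cv2.resize(im[60:230,190:370,::-1],None,fx=2.2,fy=3)
cv2.imwrite('pics/s4.png',np.hstack([a,b]))
E
```

```text
(no output)
```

View pics/s4.png

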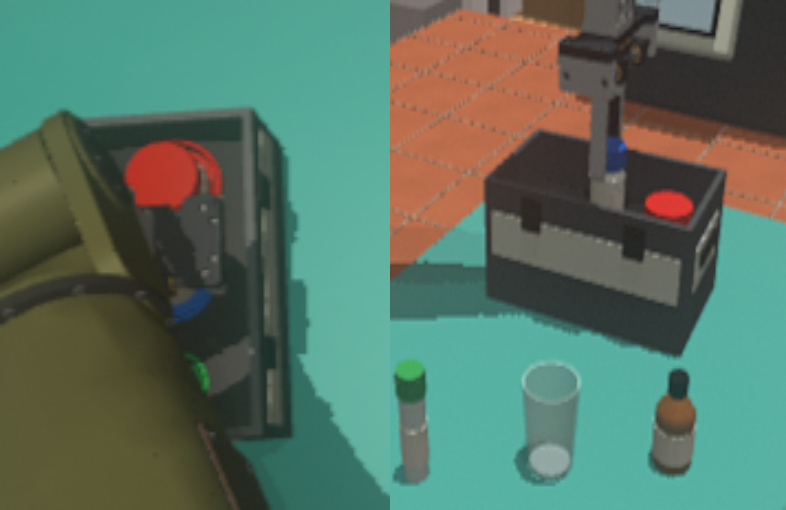

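The jar stands low in the case and the bottle hangs over the blue pocket. I'll continue lowering.

>>> move_arm(moves=[[-0.0003,0.001,-0.008,0,0.035],[-0.0003,0.001,-0.016,0,0.035],[-0.0003,0.001,-0.024,0,0.035],[-0.0003,0.001,-0.032,0,0.035],[-0.0003,0.001,-0.038,0,0.035],[-0.0003,0.001,-0.041,0,0.035],[-0.0003,0.001,-0.041,0,0.035]])

```text
t: 12.7
tool_pos: [0.4803, 0.3162, 0.0876]
tool_rot: [0.097, -3.14, 0.0]
force: [1.2, 0.4, -0.4]
finger_gap: 0.0447
finger_force: 20.0
```

>>> move_arm(moves=[[0,0,-0.001,0,0.035],[0,0,-0.002,0,0.035],[0,0,-0.0025,0,0.035],[0,0,-0.0025,0,0.035]])

```text
t: 13.1
tool_pos: [0.4805, 0.3163, 0.0855]
tool_rot: [-0.097, 3.14, 0.0]
force: [0.9, -0.3, -1.2]
finger_gap: 0.0449
finger_force: 20.0
```

>>> move_arm(moves=[[0,0,-0.0005,0,0.035],[0,0,-0.001,0,0.035],[0,0,-0.002,0,0.035],[0,0,-0.002,0,0.035]])

```text
t: 13.5
tool_pos: [0.4806, 0.3163, 0.0839]
tool_rot: [-0.097, 3.14, 0.0]
force: [-1.1, -1.7, 4.6]
finger_gap: 0.0448
finger_force: 20.0
```

Bottle down. Release, rise, then on to the tube.

>>> move_arm(moves=[[0,0,0.0005,0,0.07],[0,0,0.0005,0,0.07],[0,0,0.0005,0,0.07],[0,0,0.0005,0,0.07],[0,0,0.03,0,0.07],[0,0,0.07,0,0.07],[0,0,0.1,0,0.07],[0,0,0.1,0,0.07]])

```text
t: 14.3
tool_pos: [0.4818, 0.3171, 0.1878]
tool_rot: [-0.096, 3.134, 0.005]
force: [0.6, 0.1, -0.7]
finger_gap: 0.0698
finger_force: 0.0
```

>>> move_arm(moves=[[-0.004,-0.045,0,0,0.07],[-0.008,-0.09,0,0,0.07],[-0.012,-0.135,0,0,0.07],[-0.016,-0.18,0,0,0.07],[-0.02,-0.225,0,0,0.07],[-0.025,-0.27,0,0,0.07],[-0.029,-0.315,0,0,0.07],[-0.033,-0.36,0,0,0.07]])

```text
t: 15.1
tool_pos: [0.4467, -0.0454, 0.1829]
tool_rot: [0.097, -3.14, -0.0]
force: [0.5, 0.6, 0.6]
finger_gap: 0.0701
finger_force: 0.0
```

>>> move_arm(moves=[[0,0,0,0,0.07],[0,0,0,0,0.07]])

```text
t: 15.3
tool_pos: [0.4471, -0.0443, 0.1829]
tool_rot: [0.093, -3.139, -0.0]
force: [-0.9, 0.9, 0.0]
finger_gap: 0.07
finger_force: 0.0
```

>>> move_arm(moves=[[-0.002,-0.03,-0.03,0,0.07],[-0.002,-0.03,-0.05,0,0.07],[-0.002,-0.03,-0.06,0,0.07],[-0.002,-0.03,-0.085,0,0.07],[-0.002,-0.03,-0.105,0,0.07],[-0.002,-0.03,-0.117,0,0.07],[-0.002,-0.03,-0.117,0,0.07],[-0.002,-0.03,-0.117,0,0.07]])

```text
t: 16.1
tool_pos: [0.4459, -0.0734, 0.0671]
tool_rot: [-0.098, 3.14, -0.0]
force: [-0.4, 0.5, -0.3]
finger_gap: 0.0698
finger_force: 0.0
```

>>> move_arm(moves=[[0,0,0,0,0.02],[0,0,0,0,0.02],[0,0,0,0,0.02],[0,0,0,0,0.02],[0,0,0,0,0.02],[0,0,0,0,0.02]])

```text
t: 16.7
tool_pos: [0.4454, -0.0738, 0.0665]
tool_rot: [-0.097, 3.14, -0.0]
force: [-0.5, 0.2, 1.1]
finger_gap: 0.0297
finger_force: 20.0
```

>>> move_arm(moves=[[0,0,0.01,0,0.02],[0,0,0.04,0,0.02],[0,0,0.08,0,0.02],[0,0,0.12,0,0.02],[0,0,0.15,0,0.02],[0,0,0.15,0,0.02]])

```text
t: 17.3
tool_pos: [0.4467, -0.074, 0.221]
tool_rot: [-0.096, 3.133, -0.003]
force: [1.3, 0.4, -0.1]
finger_gap: 0.0297
finger_force: 20.0
```

>>> move_arm(moves=[[-0.006,0.045,0,0,0.02],[-0.012,0.09,0,0,0.02],[-0.018,0.135,0,0,0.02],[-0.024,0.18,0,0,0.02],[-0.03,0.225,0,0,0.02],[-0.036,0.27,0,0,0.02],[-0.042,0.315,0,0,0.02],[-0.048,0.355,0,0,0.02]])

```text
t: 18.1
tool_pos: [0.3965, 0.2832, 0.2162]
tool_rot: [0.097, -3.14, 0.0]
force: [-0.5, -0.2, -0.2]
finger_gap: 0.0301
finger_force: 20.0
```

>>> move_arm(moves=[[-0.0015,0.015,0,0,0.02],[-0.0015,0.015,0,0,0.02],[-0.0015,0.015,0,0,0.02]])

```text
t: 18.4
tool_pos: [0.396, 0.2954, 0.2162]
tool_rot: [0.097, -3.139, 0.001]
force: [-0.2, 1.3, -0.5]
finger_gap: 0.0294
finger_force: 20.0
```

>>> move_arm(moves=[[-0.002,0.0136,0,0,0.02],[-0.002,0.0136,-0.02,0,0.02],[-0.002,0.0136,-0.04,0,0.02],[-0.002,0.0136,-0.06,0,0.02],[-0.002,0.0136,-0.06,0,0.02],[-0.002,0.0136,-0.06,0,0.02]])

```text
t: 19.0
tool_pos: [0.3943, 0.3097, 0.1571]
tool_rot: [-0.095, 3.14, 0.0]
force: [0.4, 0.3, 0.4]
finger_gap: 0.0295
finger_force: 20.0
```

```bash
python3 - <<'E'
from h import *
im=optics.read_camera('top');a=cv2.resize(im[110:280,70:200,::-1],None,fx=3,fy=3)
im=optics.read_camera('scene');b=cv2.resize(im[60:230,190:370,::-1],None,fx=2.2,fy=3)
cv2.imwrite('pics/s5.png',np.hstack([a,b]))
E
```

```text
(no output)
```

View pics/s5.png

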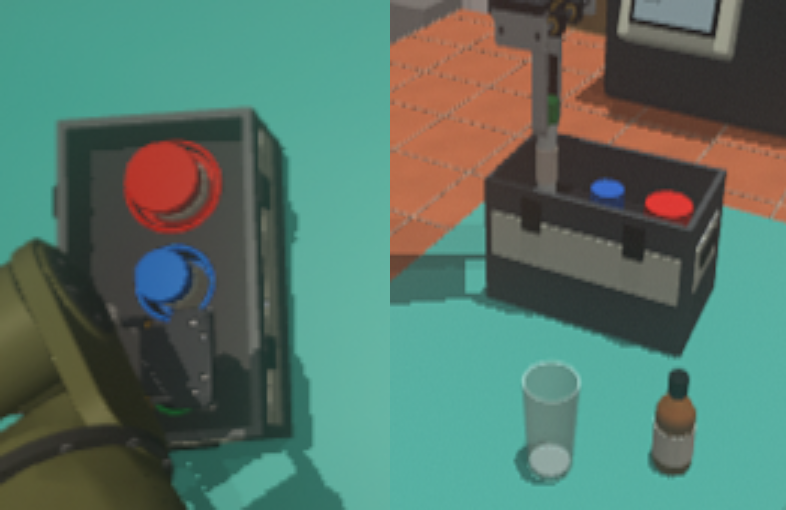

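Jar and bottle stand level in their pockets, and the tube hangs upright over the green one. I'll lower it.

>>> move_arm(moves=[[0,-0.0003,-0.01,0,0.02],[0,-0.0003,-0.02,0,0.02],[0,-0.0003,-0.03,0,0.02],[0,-0.0003,-0.04,0,0.02],[0,-0.0003,-0.05,0,0.02],[0,-0.0003,-0.06,0,0.02],[0,-0.0003,-0.067,0,0.02],[0,-0.0003,-0.07,0,0.02]])

```text
t: 19.9
tool_pos: [0.3937, 0.3094, 0.0856]
tool_rot: [0.097, -3.139, 0.001]
force: [-0.6, -0.4, -1.1]
finger_gap: 0.0295
finger_force: 20.0
```

>>> move_arm(moves=[[0,0,-0.001,0,0.02],[0,0,-0.002,0,0.02],[0,0,-0.003,0,0.02],[0,0,-0.003,0,0.02]])

```text
t: 20.3
tool_pos: [0.394, 0.3096, 0.0836]
tool_rot: [-0.097, 3.14, 0.0]
force: [-0.0, 0.5, 0.1]
finger_gap: 0.0296
finger_force: 20.0
```

>>> move_arm(moves=[[0,0,-0.0005,0,0.02],[0,0,-0.001,0,0.02],[0,0,-0.0015,0,0.02],[0,0,-0.0015,0,0.02]])

```text
t: 20.7
tool_pos: [0.3942, 0.3097, 0.0825]
tool_rot: [-0.097, 3.139, 0.0]
force: [0.0, -1.3, 5.6]
finger_gap: 0.0294
finger_force: 20.0
```

Tube down. Release, rise and go to the lid, turning to its handle.

>>> move_arm(moves=[[0,0,0.0005,0,0.055],[0,0,0.0005,0,0.055],[0,0,0.0005,0,0.055],[0,0,0.0005,0,0.055],[0,0,0.03,0,0.055],[0,0,0.07,0,0.055],[0,0,0.1,0,0.055],[0,0,0.1,0,0.055]])

```text
t: 21.5
tool_pos: [0.3952, 0.3105, 0.1859]
tool_rot: [-0.097, 3.135, 0.005]
force: [0.2, 0.2, -0.8]
finger_gap: 0.0548
finger_force: 0.0
```

>>> move_arm(moves=[[0.007,-0.045,0,-2,0.055],[0.014,-0.09,0,-4,0.055],[0.021,-0.135,0,-6,0.055],[0.028,-0.18,0,-9.9,0.055],[0.035,-0.225,0,-9.9,0.055],[0.042,-0.27,0,-9.9,0.055],[0.049,-0.315,0,-9.9,0.055],[0.056,-0.36,0,-9.9,0.055]])

```text
t: 22.3
tool_pos: [0.4496, -0.0523, 0.1813]
tool_rot: [-0.175, -3.136, -0.0]
force: [0.7, 0.4, 0.3]
finger_gap: 0.055
finger_force: 0.0
```

>>> move_arm(moves=[[0.005,-0.045,0,0,0.055],[0.01,-0.09,0,0,0.055],[0.015,-0.135,0,0,0.055],[0.02,-0.175,0,0,0.055],[0.02,-0.175,0,0,0.055],[0.02,-0.175,0,0,0.055]])

```text
t: 22.9
tool_pos: [0.4695, -0.2256, 0.1808]
tool_rot: [-0.177, -3.135, -0.001]
force: [0.6, 0.3, 0.7]
finger_gap: 0.0555
finger_force: 0.0
```

```bash
python3 - <<'E'
from h import *
print(robot.observe()['tool_pos'])
im=optics.read_camera('top');a=cv2.resize(im[110:280,70:200,::-1],None,fx=3,fy=3,interpolation=cv2.INTER_CUBIC)
for b in ('red','blue','green'): print(b,blobs(im[130:280,80:170].copy(),b,20))
im=optics.read_camera('scene');b=cv2.resize(im[210:380,40:240,::-1],None,fx=2,fy=3)
cv2.imwrite('pics/s6.png',np.hstack([a,b]))
E
```

```text
[ 0.46945672 -0.22561739  0.18084607]
red [(np.int32(440), [32, 27, 25, 30], array([42.9, 40. ]))]
blue [(np.int32(370), [35, 62, 26, 25], array([45.4, 72.8]))]
green [(np.int32(188), [39, 97, 19, 21], array([ 46.1, 107.4]))]
```

View pics/s6.png

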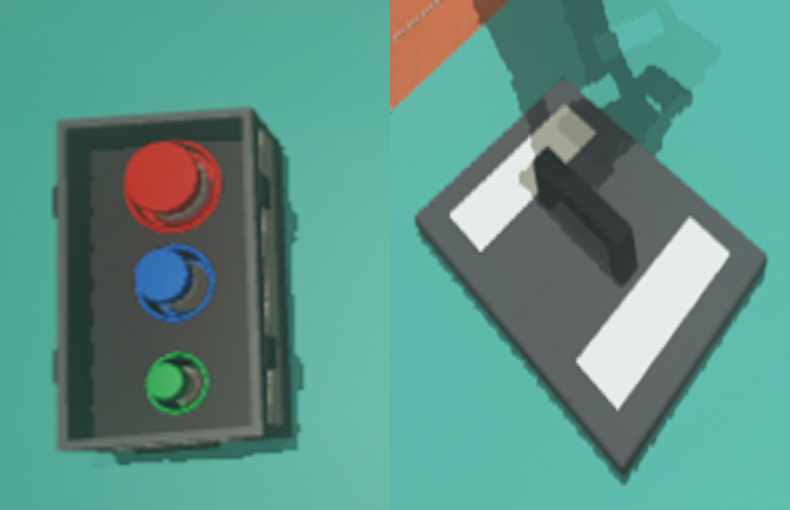

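All three containers stand upright in their own pockets, and the lid's handle lies free. I'll go above the handle.

>>> move_arm(moves=[[0.009,-0.045,-0.02,0,0.055],[0.0185,-0.09,-0.04,0,0.055],[0.0185,-0.097,-0.08,0,0.055],[0.0185,-0.097,-0.095,0,0.055],[0.0185,-0.097,-0.095,0,0.055],[0.0185,-0.097,-0.095,0,0.055]])

```text
t: 23.6
tool_pos: [0.4892, -0.3215, 0.0885]
tool_rot: [0.172, 3.136, -0.001]
force: [0.4, -0.6, 0.0]
finger_gap: 0.0547
finger_force: 0.0
```

```bash
python3 - <<'E'
from h import *
print(robot.observe()['tool_pos'])
im=optics.read_camera('top');a=cv2.resize(im[140:270,310:410,::-1],None,fx=4,fy=4,interpolation=cv2.INTER_CUBIC)
im=optics.read_camera('scene');b=cv2.resize(im[200:380,40:240,::-1],None,fx=2,fy=2.8889)
cv2.imwrite('pics/s7.png',np.hstack([a,b[:520]]))
E
```

```text
[ 0.48915497 -0.32146296  0.08854002]
```

View pics/s7.png

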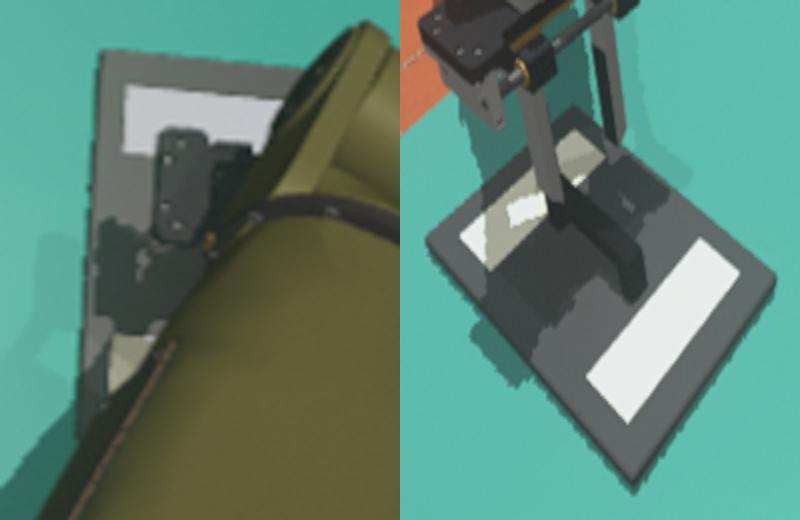

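The fingers straddle the handle from above (handle about (600,240) in the right view). Descend and grip.

>>> move_arm(moves=[[0,-0.0008,-0.02,0,0.055],[0,-0.0008,-0.035,0,0.055],[0,-0.0008,-0.05,0,0.055],[0,-0.0008,-0.06,0,0.055],[0,-0.0008,-0.061,0,0.055],[0,-0.0008,-0.061,0,0.01],[0,-0.0008,-0.061,0,0.01],[0,-0.0008,-0.061,0,0.01]], newtons=25)

```text
t: 24.5
tool_pos: [0.4887, -0.3234, 0.0266]
tool_rot: [0.175, 3.136, -0.001]
force: [0.2, 0.3, 0.2]
finger_gap: 0.0344
finger_force: 0.0
```

>>> move_arm(moves=[[0,0,0,0,0.01],[0,0,0,0,0.01],[0,0,0,0,0.01],[0,0,0,0,0.01]], newtons=45)

```text
t: 24.9
tool_pos: [0.4886, -0.3234, 0.0263]
tool_rot: [0.175, 3.136, -0.001]
force: [-1.0, -0.7, 3.5]
finger_gap: 0.0174
finger_force: 45.0
```

>>> move_arm(moves=[[0,0,0.005,0,0.01],[0,0,0.025,0,0.01],[0,0,0.05,0,0.01],[0,0,0.08,0,0.01],[0,0,0.11,0,0.01],[0,0,0.14,0,0.01],[0,0,0.17,0,0.01],[0,0,0.17,0,0.01]])

```text
t: 25.7
tool_pos: [0.4894, -0.3239, 0.1999]
tool_rot: [0.174, 3.132, -0.005]
force: [0.4, 0.9, -3.2]
finger_gap: 0.0176
finger_force: 45.0
```

```bash
python3 - <<'E'
from h import *
s=robot.observe();print(s['tool_pos'],s['force'],s['ft_torque'],s['finger_gap'])
im=optics.read_camera('scene');cv2.imwrite('pics/s8.png',cv2.resize(im[120:380,:300,::-1],None,fx=2.2,fy=2.2))
E
```

```text
[ 0.48944083 -0.32388612  0.19989252] [ 0.42995449  0.94441209 -3.19228138] [-0.0280007  -0.03280382  0.00833241] 0.017598480118933828
```

View pics/s8.png

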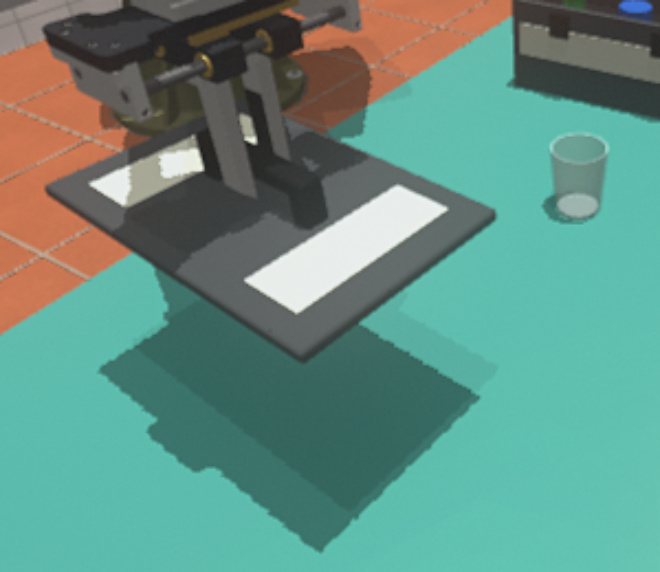

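The lid hangs level and centred in the grip. I'll carry it across and turn it to the case's heading.

>>> move_arm(moves=[[0,0.03,0,1,0.01],[-0.001,0.07,0,2,0.01],[-0.001,0.11,0,4,0.01],[-0.002,0.15,0,6,0.01],[-0.003,0.19,0,8,0.01],[-0.003,0.23,0,9.9,0.01],[-0.004,0.27,0,9.9,0.01],[-0.004,0.31,0,9.9,0.01]])

```text
t: 26.55
tool_pos: [0.4833, -0.0116, 0.1941]
tool_rot: [0.096, -3.137, -0.001]
force: [1.0, -0.1, -2.5]
finger_gap: 0.0175
finger_force: 45.0
```

>>> move_arm(moves=[[-0.001,0.04,0,0,0.01],[-0.001,0.08,0,0,0.01],[-0.002,0.12,0,0,0.01],[-0.002,0.16,0,0,0.01],[-0.003,0.2,0,0,0.01],[-0.003,0.24,0,0,0.01],[-0.004,0.27,0,0,0.01],[-0.004,0.29,0,0,0.01]])

```text
t: 27.35
tool_pos: [0.4792, 0.2785, 0.1936]
tool_rot: [0.099, -3.137, 0.002]
force: [1.0, -0.3, -3.4]
finger_gap: 0.0174
finger_force: 45.0
```

>>> move_arm(moves=[[0,0,0,0,0.01],[0,0,0,0,0.01],[0,0,0,0,0.01]])

```text
t: 27.65
tool_pos: [0.4803, 0.2758, 0.1951]
tool_rot: [0.095, -3.139, 0.001]
force: [0.9, -0.4, -2.8]
finger_gap: 0.0177
finger_force: 45.0
```

>>> move_arm(moves=[[0.001,0.02,0,0,0.01],[0.001,0.039,0,0,0.01],[0.001,0.039,0,0,0.01],[0.001,0.039,-0.015,0,0.01],[0.001,0.039,-0.029,0,0.01],[0.001,0.039,-0.029,0,0.01],[0.001,0.039,-0.029,0,0.01]])

```text
t: 28.35
tool_pos: [0.4815, 0.3152, 0.167]
tool_rot: [0.096, -3.14, 0.0]
force: [-0.4, 0.5, -2.7]
finger_gap: 0.0176
finger_force: 45.0
```

```bash
python3 - <<'E'
from h import *
s=robot.observe();print(s['tool_pos'],s['force'],s['ft_torque'],s['finger_gap'])
im=optics.read_camera('scene');b=cv2.resize(im[70:200,210:370,::-1],None,fx=2.8,fy=4,interpolation=cv2.INTER_CUBIC)
im=optics.read_camera('top');a=cv2.resize(im[130:275,80:170,::-1],None,fx=3.5862,fy=3.5862,interpolation=cv2.INTER_CUBIC)
cv2.imwrite('pics/s9.png',np.hstack([a[:520],b]))
E
```

```text
[0.48151587 0.31517025 0.16695631] [-0.38730769  0.50996873 -2.71650705] [0.04051649 0.0596919  0.04006576] 0.017624403723639402
```

View pics/s9.png

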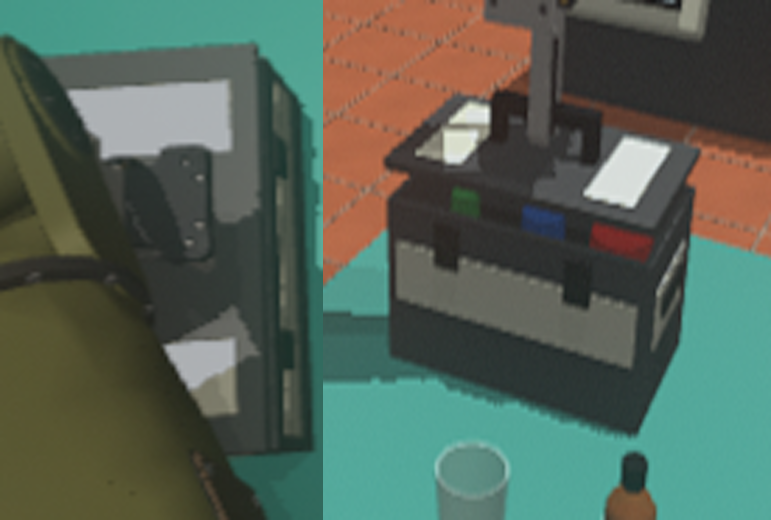

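The lid hovers level about 12 mm above its rim with edges parallel to the case and evenly overlapping. I'll lower it slowly.

>>> move_arm(moves=[[0,0,-0.003,0,0.01],[0,0,-0.006,0,0.01],[0,0,-0.009,0,0.01],[0,0,-0.011,0,0.01],[0,0,-0.013,0,0.01],[0,0,-0.015,0,0.01],[0,0,-0.015,0,0.01]])

```text
t: 29.15
tool_pos: [0.4813, 0.3157, 0.1516]
tool_rot: [0.097, -3.14, 0.0]
force: [-1.2, 0.5, -3.3]
finger_gap: 0.0176
finger_force: 45.0
```

>>> move_arm(moves=[[0,0,-0.001,0,0.01],[0,0,-0.002,0,0.01],[0,0,-0.003,0,0.01],[0,0,-0.003,0,0.01]])

```text
t: 29.55
tool_pos: [0.4814, 0.3157, 0.1488]
tool_rot: [0.097, -3.14, 0.0]
force: [0.4, 0.2, -2.8]
finger_gap: 0.0176
finger_force: 45.0
```

>>> move_arm(moves=[[0,0,-0.0007,0,0.01],[0,0,-0.0014,0,0.01],[0,0,-0.002,0,0.01],[0,0,-0.0025,0,0.01],[0,0,-0.0025,0,0.01]])

```text
t: 30.05
tool_pos: [0.4814, 0.3158, 0.1464]
tool_rot: [0.097, -3.14, 0.0]
force: [-0.3, 0.7, -3.6]
finger_gap: 0.0175
finger_force: 45.0
```

>>> move_arm(moves=[[0,0,-0.0005,0,0.01],[0,0,-0.001,0,0.01],[0,0,-0.001,0,0.01]])

```text
t: 30.35
tool_pos: [0.4815, 0.3158, 0.1463]
tool_rot: [-0.097, 3.14, 0.0]
force: [-3.9, -1.8, 4.8]
finger_gap: 0.0175
finger_force: 45.0
```

Seated at the expected height (0.1463). Release, open wide enough to clear the handle, and rise away.

>>> move_arm(moves=[[0,0,0.0005,0,0.01],[0,0,0.0005,0,0.05],[0,0,0.0005,0,0.05],[0,0,0.0005,0,0.05],[0,0,0.0005,0,0.05],[0,0,0.03,0,0.05],[0,0,0.07,0,0.05],[0,0,0.1,0,0.05]])

```text
t: 31.15
tool_pos: [0.4816, 0.3158, 0.2477]
tool_rot: [-0.097, 3.139, 0.001]
force: [-0.8, -0.3, -0.1]
finger_gap: 0.0499
finger_force: 0.0
```

>>> move_arm(moves=[[-0.01,-0.04,0,0,0.05],[-0.02,-0.08,0,0,0.05],[-0.03,-0.12,0,0,0.05],[-0.04,-0.16,0,0,0.05],[-0.05,-0.2,0,0,0.05],[-0.05,-0.24,0,0,0.05],[-0.05,-0.28,0,0,0.05],[-0.05,-0.28,0,0,0.05]])

```text
t: 31.95
tool_pos: [0.4314, 0.0325, 0.2457]
tool_rot: [-0.09, 3.14, -0.001]
force: [0.2, 0.8, -0.1]
finger_gap: 0.05
finger_force: 0.0
```

```bash
python3 - <<'E'
from h import *
im=optics.read_camera('scene');b=cv2.resize(im[90:230,190:370,::-1],None,fx=2.5,fy=3.714,interpolation=cv2.INTER_CUBIC)
im=optics.read_camera('top');a=cv2.resize(im[130:275,80:170,::-1],None,fx=3.5862,fy=3.5862,interpolation=cv2.INTER_CUBIC)
cv2.imwrite('pics/s10.png',np.hstack([a[:520],b[:520]]))
s=robot.observe();print(s['tool_pos'],s['t'])
E
```

```text
[0.43148825 0.03536874 0.24560631] 32.05
```

View pics/s10.png

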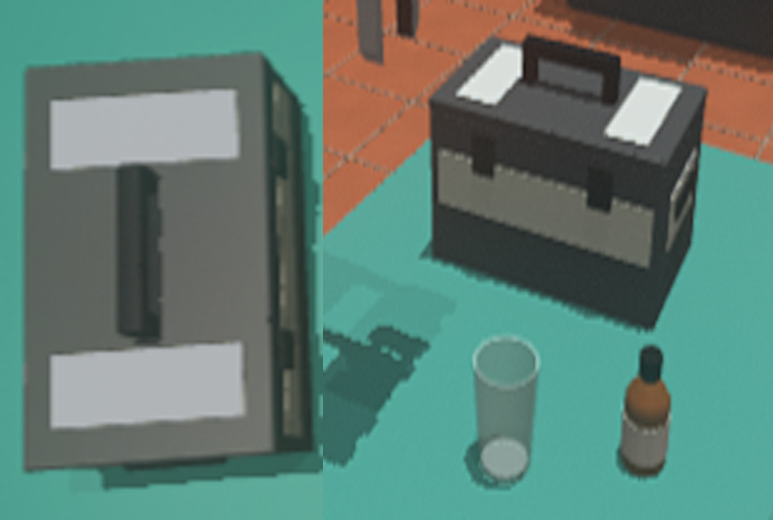

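The lid sits flush all round on the case (corners about (25,68), (265,52), (272,455) and (25,470) in the left view). The beaker and brown bottle stand untouched.

```bash
python3 -c "
from workcell import robot
print(robot.hand_in())"
```

```text
the job is handed in; nothing more can be done
None
```

The jar, bottle and tube are each upright in their own colour pocket, the lid sits flush all round on the case, the beaker and brown bottle were left standing where they were, and the job was handed in at about 32 s.

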